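# Scoop ceramic packing balls into a glass column

## Task

With the steel scoop, move at least four of the six ceramic balls from the grey tray into the glass column, without touching a ball with the gripper and without leaving any on the bench; balls left over stay in the tray. Then stand the scoop upright on the bare bench again, empty, and let go; do not bang the glass or disturb the bottle, the jar and the filter.

Things in the scene. Friction and masses are not known exactly. Their poses are not given: they have to be found in the camera images.
- tray: Grey fixed tray, 265 x 130 mm, 46 high. Origin: centre of underside; x along its length, z up. Inside: level floor 6 mm above the bench, 165 (x) by 64 (y) mm, centred; from its edges the ends slope up and out at 45 degrees, the sides at 60 from level, to the rim. Balls lie singly on the floor between x -5 and +71 mm, -x part empty. +x points away from the robot, up to 20 degrees askew.
- scoop: Steel scoop standing on its flat floor, 0.18 to 0.29 kg. Origin: underside centre of bowl; x out of the open front, z up. Bowl x -33 to +33 mm, 58 wide (54 inside), sheet 2 mm, back 36 high; sides 34 high, 19 from x = +10, none beyond +23. Black flat handle, 120 long, 10 thick, 26 wide (along y), from the back wall, leaning back to -x 12 degrees from z. Stands by itself.
- scoop_grip (a point): Point on the handle's centre line, 75 mm up along the handle from its foot: x -48.6, y 0, z +101.4 mm in the scoop's frame. The handle runs from 75 mm below this point to 45 mm beyond it. Axes as the scoop's. Grip the 10 mm thickness with the tool pointing down along the leaning handle.
- scoop_lip (a point): Middle of the scoop's open front edge, at the underside: x +33, y 0, z 0 mm in the scoop's frame. Axes as the scoop's.
- column: Lower section of a packed-bed column, fixed upright on the bench: clear glass cylinder 132 mm outside, 124 mm inside diameter, rim 80 mm above the bench, inner floor at 16 mm, open at the top, on a 140 mm steel foot, with three 10 mm steel tie rods against its outside (78 mm high, out to 78 mm from the axis). Origin: centre of its underside, z up.
- column_mouth (a point): Centre of the column's open mouth, level with the rim, 80 mm above the bench.
- bottle: Bystander: loose bottle, 52 mm diameter, 120 mm high, to the left of the tray's far end. Origin: centre of its underside.
- jar: Bystander: loose jar with a black cap, 56 mm diameter, 65 mm high, to the right of the tray's far end. Origin: centre of its underside.
- filter: Bystander: loose white disc filter, 54 mm diameter, 42 mm high, on the bench at the robot's right. Origin: centre of its underside.
- ball0: White ceramic ball, 18 mm diameter, about 12 g, loose in the tray; on the scoop's floor it starts to roll or slide only at about 11 to 17 degrees of slope. Origin: its centre.
- ball1: White ceramic ball, 18 mm diameter, about 12 g, loose in the tray; on the scoop's floor it starts to roll or slide only at about 11 to 17 degrees of slope. Origin: its centre.
- ball2: White ceramic ball, 18 mm diameter, about 12 g, loose in the tray; on the scoop's floor it starts to roll or slide only at about 11 to 17 degrees of slope. Origin: its centre.
- ball3: White ceramic ball, 18 mm diameter, about 12 g, loose in the tray; on the scoop's floor it starts to roll or slide only at about 11 to 17 degrees of slope. Origin: its centre.
- ball4: White ceramic ball, 18 mm diameter, about 12 g, loose in the tray; on the scoop's floor it starts to roll or slide only at about 11 to 17 degrees of slope. Origin: its centre.
- ball5: White ceramic ball, 18 mm diameter, about 12 g, loose in the tray; on the scoop's floor it starts to roll or slide only at about 11 to 17 degrees of slope. Origin: its centre.
There are look-alikes about, which are no part of the job. Leave any green or yellow look-alike of the scoop alone. What is shaped like the column but green is not meant.

How it is judged (in metres and radians):
On the way:
1. at least one ball rides in the scoop, lifted clear of the tray (((x of ball0 in the frame of scoop between -0.035 and 0.035 m and y of ball0 in the frame of scoop between -0.03 and 0.03 m and z of ball0 in the frame of scoop between 0.003 and 0.045 m and height (world z) of ball0 above 0.075 m) or (x of ball1 in the frame of scoop between -0.035 and 0.035 m and y of ball1 in the frame of scoop between -0.03 and 0.03 m and z of ball1 in the frame of scoop between 0.003 and 0.045 m and height (world z) of ball1 above 0.075 m) or (x of ball2 in the frame of scoop between -0.035 and 0.035 m and y of ball2 in the frame of scoop between -0.03 and 0.03 m and z of ball2 in the frame of scoop between 0.003 and 0.045 m and height (world z) of ball2 above 0.075 m) or (x of ball3 in the frame of scoop between -0.035 and 0.035 m and y of ball3 in the frame of scoop between -0.03 and 0.03 m and z of ball3 in the frame of scoop between 0.003 and 0.045 m and height (world z) of ball3 above 0.075 m) or (x of ball4 in the frame of scoop between -0.035 and 0.035 m and y of ball4 in the frame of scoop between -0.03 and 0.03 m and z of ball4 in the frame of scoop between 0.003 and 0.045 m and height (world z) of ball4 above 0.075 m) or (x of ball5 in the frame of scoop between -0.035 and 0.035 m and y of ball5 in the frame of scoop between -0.03 and 0.03 m and z of ball5 in the frame of scoop between 0.003 and 0.045 m and height (world z) of ball5 above 0.075 m))), for 0.2 s.
At the end, for the whole second after the job is handed in: At least four balls are inside the column (centre within 62 mm of its axis and lower than 78 mm), every other ball is in the column or in the tray, all balls slower than 0.15 m/s, and the scoop stands on the bare bench (origin below 4 mm), upright within 0.12 rad, at rest (((horizontal distance between ball0 and column_mouth below 0.062 m and height (world z) of ball0 below 0.078 m) or (horizontal distance between ball1 and column_mouth below 0.062 m and height (world z) of ball1 below 0.078 m) or (horizontal distance between ball2 and column_mouth below 0.062 m and height (world z) of ball2 below 0.078 m)) and ((horizontal distance between ball0 and column_mouth below 0.062 m and height (world z) of ball0 below 0.078 m) or (horizontal distance between ball1 and column_mouth below 0.062 m and height (world z) of ball1 below 0.078 m) or (horizontal distance between ball3 and column_mouth below 0.062 m and height (world z) of ball3 below 0.078 m)) and ((horizontal distance between ball0 and column_mouth below 0.062 m and height (world z) of ball0 below 0.078 m) or (horizontal distance between ball1 and column_mouth below 0.062 m and height (world z) of ball1 below 0.078 m) or (horizontal distance between ball4 and column_mouth below 0.062 m and height (world z) of ball4 below 0.078 m)) and ((horizontal distance between ball0 and column_mouth below 0.062 m and height (world z) of ball0 below 0.078 m) or (horizontal distance between ball1 and column_mouth below 0.062 m and height (world z) of ball1 below 0.078 m) or (horizontal distance between ball5 and column_mouth below 0.062 m and height (world z) of ball5 below 0.078 m)) and ((horizontal distance between ball0 and column_mouth below 0.062 m and height (world z) of ball0 below 0.078 m) or (horizontal distance between ball2 and column_mouth below 0.062 m and height (world z) of ball2 below 0.078 m) or (horizontal distance between ball3 and column_mouth below 0.062 m and height (world z) of ball3 below 0.078 m)) and ((horizontal distance between ball0 and column_mouth below 0.062 m and height (world z) of ball0 below 0.078 m) or (horizontal distance between ball2 and column_mouth below 0.062 m and height (world z) of ball2 below 0.078 m) or (horizontal distance between ball4 and column_mouth below 0.062 m and height (world z) of ball4 below 0.078 m)) and ((horizontal distance between ball0 and column_mouth below 0.062 m and height (world z) of ball0 below 0.078 m) or (horizontal distance between ball2 and column_mouth below 0.062 m and height (world z) of ball2 below 0.078 m) or (horizontal distance between ball5 and column_mouth below 0.062 m and height (world z) of ball5 below 0.078 m)) and ((horizontal distance between ball0 and column_mouth below 0.062 m and height (world z) of ball0 below 0.078 m) or (horizontal distance between ball3 and column_mouth below 0.062 m and height (world z) of ball3 below 0.078 m) or (horizontal distance between ball4 and column_mouth below 0.062 m and height (world z) of ball4 below 0.078 m)) and ((horizontal distance between ball0 and column_mouth below 0.062 m and height (world z) of ball0 below 0.078 m) or (horizontal distance between ball3 and column_mouth below 0.062 m and height (world z) of ball3 below 0.078 m) or (horizontal distance between ball5 and column_mouth below 0.062 m and height (world z) of ball5 below 0.078 m)) and ((horizontal distance between ball0 and column_mouth below 0.062 m and height (world z) of ball0 below 0.078 m) or (horizontal distance between ball4 and column_mouth below 0.062 m and height (world z) of ball4 below 0.078 m) or (horizontal distance between ball5 and column_mouth below 0.062 m and height (world z) of ball5 below 0.078 m)) and ((horizontal distance between ball1 and column_mouth below 0.062 m and height (world z) of ball1 below 0.078 m) or (horizontal distance between ball2 and column_mouth below 0.062 m and height (world z) of ball2 below 0.078 m) or (horizontal distance between ball3 and column_mouth below 0.062 m and height (world z) of ball3 below 0.078 m)) and ((horizontal distance between ball1 and column_mouth below 0.062 m and height (world z) of ball1 below 0.078 m) or (horizontal distance between ball2 and column_mouth below 0.062 m and height (world z) of ball2 below 0.078 m) or (horizontal distance between ball4 and column_mouth below 0.062 m and height (world z) of ball4 below 0.078 m)) and ((horizontal distance between ball1 and column_mouth below 0.062 m and height (world z) of ball1 below 0.078 m) or (horizontal distance between ball2 and column_mouth below 0.062 m and height (world z) of ball2 below 0.078 m) or (horizontal distance between ball5 and column_mouth below 0.062 m and height (world z) of ball5 below 0.078 m)) and ((horizontal distance between ball1 and column_mouth below 0.062 m and height (world z) of ball1 below 0.078 m) or (horizontal distance between ball3 and column_mouth below 0.062 m and height (world z) of ball3 below 0.078 m) or (horizontal distance between ball4 and column_mouth below 0.062 m and height (world z) of ball4 below 0.078 m)) and ((horizontal distance between ball1 and column_mouth below 0.062 m and height (world z) of ball1 below 0.078 m) or (horizontal distance between ball3 and column_mouth below 0.062 m and height (world z) of ball3 below 0.078 m) or (horizontal distance between ball5 and column_mouth below 0.062 m and height (world z) of ball5 below 0.078 m)) and ((horizontal distance between ball1 and column_mouth below 0.062 m and height (world z) of ball1 below 0.078 m) or (horizontal distance between ball4 and column_mouth below 0.062 m and height (world z) of ball4 below 0.078 m) or (horizontal distance between ball5 and column_mouth below 0.062 m and height (world z) of ball5 below 0.078 m)) and ((horizontal distance between ball2 and column_mouth below 0.062 m and height (world z) of ball2 below 0.078 m) or (horizontal distance between ball3 and column_mouth below 0.062 m and height (world z) of ball3 below 0.078 m) or (horizontal distance between ball4 and column_mouth below 0.062 m and height (world z) of ball4 below 0.078 m)) and ((horizontal distance between ball2 and column_mouth below 0.062 m and height (world z) of ball2 below 0.078 m) or (horizontal distance between ball3 and column_mouth below 0.062 m and height (world z) of ball3 below 0.078 m) or (horizontal distance between ball5 and column_mouth below 0.062 m and height (world z) of ball5 below 0.078 m)) and ((horizontal distance between ball2 and column_mouth below 0.062 m and height (world z) of ball2 below 0.078 m) or (horizontal distance between ball4 and column_mouth below 0.062 m and height (world z) of ball4 below 0.078 m) or (horizontal distance between ball5 and column_mouth below 0.062 m and height (world z) of ball5 below 0.078 m)) and ((horizontal distance between ball3 and column_mouth below 0.062 m and height (world z) of ball3 below 0.078 m) or (horizontal distance between ball4 and column_mouth below 0.062 m and height (world z) of ball4 below 0.078 m) or (horizontal distance between ball5 and column_mouth below 0.062 m and height (world z) of ball5 below 0.078 m)) and ((horizontal distance between ball0 and column_mouth below 0.062 m and height (world z) of ball0 below 0.078 m) or (x of ball0 in the frame of tray between -0.125 and 0.125 m and y of ball0 in the frame of tray between -0.06 and 0.06 m and z of ball0 in the frame of tray between 0 and 0.05 m)) and ((horizontal distance between ball1 and column_mouth below 0.062 m and height (world z) of ball1 below 0.078 m) or (x of ball1 in the frame of tray between -0.125 and 0.125 m and y of ball1 in the frame of tray between -0.06 and 0.06 m and z of ball1 in the frame of tray between 0 and 0.05 m)) and ((horizontal distance between ball2 and column_mouth below 0.062 m and height (world z) of ball2 below 0.078 m) or (x of ball2 in the frame of tray between -0.125 and 0.125 m and y of ball2 in the frame of tray between -0.06 and 0.06 m and z of ball2 in the frame of tray between 0 and 0.05 m)) and ((horizontal distance between ball3 and column_mouth below 0.062 m and height (world z) of ball3 below 0.078 m) or (x of ball3 in the frame of tray between -0.125 and 0.125 m and y of ball3 in the frame of tray between -0.06 and 0.06 m and z of ball3 in the frame of tray between 0 and 0.05 m)) and ((horizontal distance between ball4 and column_mouth below 0.062 m and height (world z) of ball4 below 0.078 m) or (x of ball4 in the frame of tray between -0.125 and 0.125 m and y of ball4 in the frame of tray between -0.06 and 0.06 m and z of ball4 in the frame of tray between 0 and 0.05 m)) and ((horizontal distance between ball5 and column_mouth below 0.062 m and height (world z) of ball5 below 0.078 m) or (x of ball5 in the frame of tray between -0.125 and 0.125 m and y of ball5 in the frame of tray between -0.06 and 0.06 m and z of ball5 in the frame of tray between 0 and 0.05 m)) and height (world z) of scoop below 0.004 m and angle between scoop's own z axis and vertical below 0.12 rad and linear speed of scoop below 0.03 m/s and linear speed of each of ball0, ball1, ball2, ball3, ball4, ball5 below 0.15 m/s); the robot touches nothing.
It fails at once if the gripper touched a ball (contact force between the fingers and ball0 above 0.5 N or contact force between the fingers and ball1 above 0.5 N or contact force between the fingers and ball2 above 0.5 N or contact force between the fingers and ball3 above 0.5 N or contact force between the fingers and ball4 above 0.5 N or contact force between the fingers and ball5 above 0.5 N).
It fails at once if a bystander was moved more than 30 mm (distance of any of bottle, jar, filter from where it was at the start of the episode above 0.03 m).
It fails at once if the glass column was struck with more than 25 N (contact force between column and the arm above 25 N or contact force between column and the fingers above 25 N or contact force between column and scoop above 25 N).
It also fails if it takes over 64 s, if anything falls off the work surface, if the arm or the gripper's body presses on something with over 40 N, if the wrist force passes 120 N, or if a joint passes its speed limit or range.

## Robot

A 6-joint arm with a two-finger parallel gripper is mounted at the origin on the work surface. World frame = base frame: x ahead of the robot, y to its left, z up, the work surface at z = 0. Lengths are in m, angles in degrees, forces in N, time in s.
With the tool pointing down it reaches from about 0.325 to 0.775 m from the base axis. Payload 5.5 kg.
Tool frame: the origin (TCP) lies between the finger pads, 19 mm behind the fingertips; this is the grasp point; z points along the fingers, y is the line along which they close (so a half turn about z gives the same grasp; the last joint's range is limited). The gripper opens to 88 mm and grips with 3 to 60 N. Pads are 20 mm wide; open, the fingers measure 115 mm over their backs; the gripper's body (75 mm by 178 mm) begins 61 mm behind the grasp point.
Start: joints at [-67.305, 5.22, 70.514, -0, 104.267, -3.249], TCP at [0.262, -0.54, 0.241] pointing down, gripper open.
Joint ranges: [-164.24, 164.24], [-49.07, 125.15], [9.68, 141.18], [-86.29, 266.29], [3.28, 154.24], [-151.56, 151.56]. Speed limits (degrees/s): [147.25, 147.25, 172.46, 180, 180, 180].

## Interface

Orientations are given as [roll, pitch, yaw] about the fixed x, y, z axes, in that order (R = Rz(yaw) Ry(pitch) Rx(roll)).
In Python, from station import r gives the robot as it stands. The module is installed in compiled form; this text tells all that it offers. Calls block until the motion is done:
- r.reach(position, orientation): joint-space move of the TCP to a pose.
- r.servo_line(position, rotation=None, speed=0.15): straight line of the TCP; rotation=None keeps the orientation; speed is the mean speed in m/s.
- r.move_joints(angles): joint-space move.
- r.let_go() and r.grab(squeeze=None): open the fingers fully, or close them until they stop; squeeze is the grip in N (None keeps the last).
- r.wait(seconds).
- r.inverse_kinematics(position, orientation): joint angles nearest the present ones, or None.
- r.sense(): the state.
- r.snapshot(name): name is "side" or "top" or "wrist"; returns a dict with "frame" (420x560x3 uint8, red, green, blue), "fx", "fy", "cx", "cy" (pixels), "dist_coeffs" ([k1, k2, p1, p2, k3] as OpenCV has them; the pictures are not rectified), "R" (3x3) and "t" (3): a world point X has camera coordinates R X + t. Camera axes: x right, y down, z forward; pixel columns grow to the right and rows downward; lengths in m; the calibration is good to about 2 mm. A picture is of the moment at which its call begins. There is no depth.
A pose or a line that the arm cannot do raises r.IKError and nothing moves.
- r.hand_in(): hands the job in; it is judged then, once.
The state is a dict: "clock": time; "joints": joint angles; "joint_vel": joint speeds; "joint_torque": joint torques, N m; "tcp_pos": TCP position; "orientation": TCP orientation; "contact_force": force on the tool from outside, world axes, zero at the start; "torque": the same for the moment, N m; "opening": finger opening in m; "gripper_force": force on a finger pad.
Only numpy, scipy, OpenCV 4.12 (cv2) and the standard library are available. Lean on these libraries where they do the work, as an engineer would, in place of code of your own. Each camera call takes 0.05 s, during which the arm holds its last target. There are 200 camera calls.

## Working session

There is one attempt and no reset: what is moved stays moved. The work goes in short steps, each a Python script; the robot and the scene stay as the last script left them, time stands still between calls to the robot, and variables do not carry over. Pictures are saved under pics/ and viewed, at most 10 in all, crops included, and the job is handed in when it is done.

```bash
mkdir -p pics; cat > h.py <<'E'
import numpy as np, cv2
from station import r
def snap(n,f=None):
    s=r.snapshot(n)
    if f: cv2.imwrite('pics/'+f,s['frame'][:,:,::-1])
    s['K']=np.array([[s['fx'],0,s['cx']],[0,s['fy'],s['cy']],[0,0,1]]);s['D']=np.array(s['dist_coeffs']);s['R']=np.array(s['R']);s['t']=np.array(s['t'])
    return s
def ray(s,px):
    p=cv2.undistortPoints(np.array(px,float).reshape(-1,1,2),s['K'],s['D']).reshape(-1,2)
    d=np.c_[p,np.ones(len(p))]@s['R']
    return -s['R'].T@s['t'],d
def plane(s,px,z):
    c,d=ray(s,px); return c+d*((z-c[2])/d[:,2])[:,None]
def proj(s,X):
    return cv2.projectPoints(np.array(X,float).reshape(-1,1,3),cv2.Rodrigues(s['R'])[0],s['t'],s['K'],s['D'])[0].reshape(-1,2)
E
python3 - <<'E'
from h import *
import pickle
a=snap('top','top0.png');b=snap('side','side0.png')
pickle.dump((a,b),open('s0.pkl','wb'))
for s in (a,b): print(-s['R'].T@s['t'], s['R'][2], s['fx'])
E
```

```text
[ 0.32895259 -0.08605641  1.07059049] [ 0.17421877  0.01531107 -0.98458793] 383.1809959659469
[0.2812237  1.04384903 1.21718693] [ 0.12954839 -0.70212002 -0.70017476] 531.5947187739135
```

View pics/top0.png

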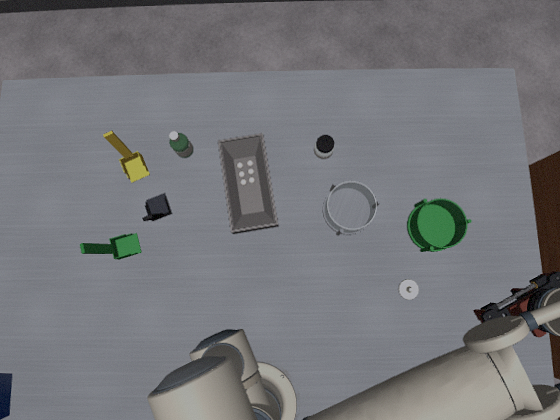

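View pics/side0.png

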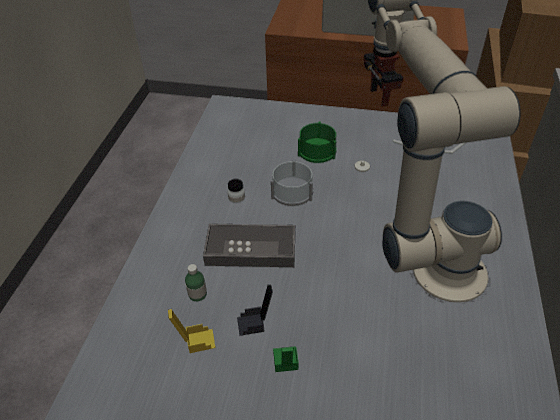

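The top view shows the dark scoop at about (158,206), tray (248,184) with balls around (247,172), column (351,207), bottle (180,144), jar (325,146) and filter (409,289). The side view agrees, with the scoop at (252,320) and its handle top at (268,288).

```bash
python3 - <<'E'
from h import *
import pickle
a,b=pickle.load(open('s0.pkl','rb'))
def crop(s,x,y,w,h,k): return cv2.resize(s['frame'][y:y+h,x:x+w,::-1],None,fx=k,fy=k,interpolation=cv2.INTER_CUBIC)
c1=crop(a,135,185,50,45,8);c2=crop(b,225,275,50,65,6);c3=crop(a,205,125,90,120,4)
im=np.zeros((600,800,3),np.uint8)
im[:360,:400]=c1; im[:390,400:700]=c2
cv2.imwrite('pics/c.png',im)
# balls
f=a['frame'].astype(int); m=((f.min(2)>150)).astype(np.uint8)
m2=np.zeros_like(m); m2[150:195,230:262]=m[150:195,230:262]
n,l,st,ce=cv2.connectedComponentsWithStats(m2)
px=ce[1:][st[1:,4]>8]; print(st[1:,4]); print('balls',plane(a,px,.015)[:,:2].round(4).tolist())
# dark scoop mask
for s,(x,y,w,h) in((a,(135,185,50,45)),(b,(225,275,50,65))):
    m=(s['frame'][y:y+h,x:x+w].max(2)<75).astype(np.uint8)
    n,l,st,ce=cv2.connectedComponentsWithStats(m); i=1+st[1:,4].argmax()
    pts=np.argwhere(l==i)[:,::-1]+[x,y]; rc=cv2.minAreaRect(pts.astype(np.float32)); print(st[i],cv2.boxPoints(rc).round(1).tolist())
# tray: dark gray rim
g=cv2.cvtColor(a['frame'],cv2.COLOR_RGB2GRAY)[125:240,210:290]
m=(g<100).astype(np.uint8); m=cv2.morphologyEx(m,cv2.MORPH_OPEN,np.ones((3,3)))
cs=cv2.findContours(m,cv2.RETR_EXTERNAL,2)[0]; c=max(cs,key=cv2.contourArea)+[210,125]
rc=cv2.minAreaRect(c.astype(np.float32)); bp=cv2.boxPoints(rc); print('tray',bp.tolist()); q=plane(a,bp,.046); print(q.round(3).tolist(), np.linalg.norm(np.diff(q,axis=0),axis=1))
# mask inspect
for n,p,z in(('bottle',(178,135),.12),('jarcap',(325,143),.065),('filter',(409,289),.042),('col',(351,206),.08)): print(n,plane(a,[p],z).round(3))
E
```

```text
[16 18 16 17 18 17]
balls [[0.6523, 0.0151], [0.6458, 0.0445], [0.6271, 0.0123], [0.62, 0.0391], [0.602, 0.0102], [0.5964, 0.034]]
[  8   9  29  27 504] [[136.89999389648438, 203.6999969482422], [164.5, 193.3000030517578], [172.0, 213.3000030517578], [144.39999389648438, 223.60000610351562]]
[ 12  10  36  51 817] [[233.1999969482422, 333.70001220703125], [245.6999969482422, 279.3999938964844], [273.3999938964844, 285.79998779296875], [260.8999938964844, 340.1000061035156]]
tray [[217.5335693359375, 141.16537475585938], [260.681640625, 134.0650634765625], [275.1884765625, 222.22216796875], [232.0404052734375, 229.32247924804688]]
[[0.707, 0.102, 0.046], [0.726, -0.019, 0.046], [0.474, -0.057, 0.046], [0.457, 0.059, 0.046]] [0.12326736 0.25439968 0.11800281]
bottle [[0.7   0.194 0.12 ]]
jarcap [[ 0.689 -0.197  0.065]]
filter [[ 0.291 -0.407  0.042]]
col [[ 0.509 -0.258  0.08 ]]
```

View pics/c.png

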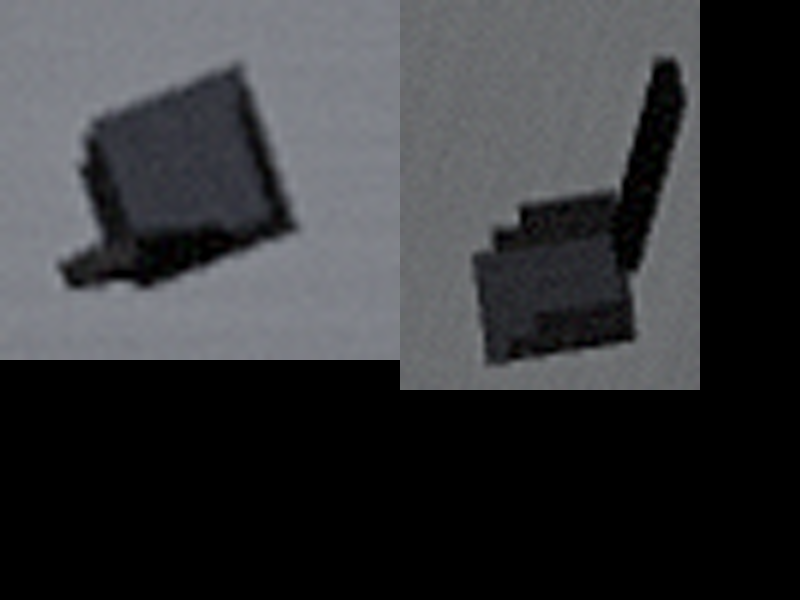

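The scoop's front edge runs from about (146.5,200.6) to (165,193.1) in the top view and from (236.7,317.5) to (239.7,335.3) in the side view. The handle top is at about (143,219) and (269.7,285).

```bash
python3 - <<'E'
from h import *
import pickle
a,b=pickle.load(open('s0.pkl','rb'))
def show(n,q): print(n,q.round(4).tolist())
for s,l,hp in((a,[(146.5,200.6),(165,193.1)],(143.3,219)),(b,[(236.7,317.5),(239.7,335.3)],(269.7,285.5))):
    q=plane(s,l,.001)[:,:2]; q=q[q[:,1].argsort()[::-1]]; d=q[0]-q[1]; show('lip',q); L=np.linalg.norm(d); n=np.array([d[1],-d[0]])/L
    yaw=np.degrees(np.arctan2(n[1],n[0])); o=q.mean(0)-.033*n; print(L,'yaw',yaw,'origin',o,'grip',o-.0486*n,'handle top',plane(s,[hp],.145)[0,:2],'pred',o-.058*n)
# tray
f=a['frame'].astype(int); 
def mask(s,box):
    f=s['frame'].astype(int); x,y,w,h=box
    return ((f[...,2]-f[...,0])[y:y+h,x:x+w]<12).astype(np.uint8)
print('b-r bench',f[180:190,200:210].mean((0,1)),'tray',f[215:220,245:250].mean((0,1)), f[180,222:230].tolist())
for s,box in((a,(205,122,90,125)),(b,(195,215,110,62))):
    m=mask(s,box); cs=cv2.findContours(m,cv2.RETR_EXTERNAL,2)[0]; c=max(cs,key=cv2.contourArea)+[box[0],box[1]]
    h=cv2.convexHull(c.astype(np.int32)); ap=cv2.approxPolyDP(h,6,True)[:,0]; print(ap.tolist()); show('t',plane(s,ap,.046))
# column: pixel mask in top by canny ring ellipse
g=cv2.cvtColor(a['frame'],cv2.COLOR_RGB2GRAY)[170:245,312:390]
g=cv2.resize(g,None,fx=4,fy=4,interpolation=cv2.INTER_CUBIC)
cc=cv2.HoughCircles(cv2.GaussianBlur(g,(7,7),0),cv2.HOUGH_GRADIENT,1,5,param1=80,param2=30,minRadius=80,maxRadius=125)
cc=cc[0][:8]; print(cc)
for c in cc:
    p=c[:2]/4+[312,170]; rr=c[2]/4; P=plane(a,[p,p+[rr,0]],.08); print(p,rr,P[0].round(4),abs(P[1]-P[0])[1])
cv2.imwrite('pics/col.png',cv2.cvtColor(np.hstack([g, cv2.resize(cv2.cvtColor(b['frame'],cv2.COLOR_RGB2GRAY)[155:215,260:325],(325,300),interpolation=2)]),cv2.COLOR_GRAY2BGR))
E
```

```text
lip [[0.5493, 0.3139], [0.5703, 0.2607]]
0.05716204240038535 yaw 21.61641236264679 origin [0.52910772 0.27516398] grip [0.48392571 0.25726018] handle top [0.47334858 0.26592143] pred [0.4751868  0.25379731]
lip [[0.5503, 0.3148], [0.5718, 0.2624]]
0.05669433689498194 yaw 22.263840778272368 origin [0.53050471 0.27611285] grip [0.48552789 0.25769966] handle top [0.4792348 0.247925 ] pred [0.47682867 0.25413826]
b-r bench [125.78 128.18 134.93] tray [85.16 82.4  82.76] [[127, 131, 138], [128, 128, 130], [124, 121, 122], [85, 82, 83], [84, 82, 83], [77, 73, 73], [69, 68, 68], [75, 73, 73]]
[[294, 122], [294, 246], [205, 246], [205, 122]]
t [[0.7596, -0.1141, 0.046], [0.4091, -0.1067, 0.046], [0.4127, 0.132, 0.046], [0.7656, 0.1394, 0.046]]
[[304, 215], [304, 276], [195, 276], [195, 215]]
t [[0.4482, -0.1117, 0.046], [0.4101, 0.1254, 0.046], [0.7096, 0.1787, 0.046], [0.7823, -0.0525, 0.046]]
[[157.5 139.5  97.7]
 [157.5 144.5  94.9]
 [162.5 142.5  97.6]
 [164.5 133.5 106.6]
 [167.5 144.5  93. ]
 [151.5 144.5  90.3]
 [147.5 147.5 106.8]
 [158.5 151.5 101.1]]
[351.375 204.875] 24.425 [ 0.5117 -0.2588  0.08  ] 0.06412314063135238
[351.375 206.125] 23.725 [ 0.5084 -0.2587  0.08  ] 0.06224821146764081
[352.625 205.625] 24.4 [ 0.5096 -0.262   0.08  ] 0.06403914771059516
[353.125 203.375] 26.65 [ 0.5156 -0.2636  0.08  ] 0.07002387475203536
[353.875 206.125] 23.25 [ 0.5082 -0.2652  0.08  ] 0.061008640672911785
[349.875 206.125] 22.575 [ 0.5084 -0.2547  0.08  ] 0.05922508989588604
[348.875 206.875] 26.7 [ 0.5065 -0.252   0.08  ] 0.07002704355879352
[351.625 207.875] 25.275 [ 0.5037 -0.2591  0.08  ] 0.06626509305950429
```

View pics/col.png

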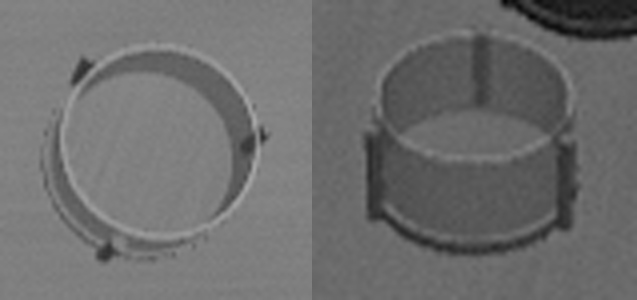

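```bash
cat >> h.py <<'E'
from scipy.spatial.transform import Rotation as Ro
S12,C12=np.sin(np.radians(12)),np.cos(np.radians(12))
GRIP=np.array([-.0486,0,.1014]); LIP=np.array([.033,0,0])
SG=1
def tool(lip,yaw,pitch,off=(0,0,0),dp=0):
    """TCP pose for scoop lip at lip, yaw, nose-down pitch (deg)."""
    Rs=Ro.from_euler('xyz',[0,pitch,yaw],degrees=True).as_matrix()
    y=SG*np.array([C12,0,S12]); z=np.array([S12,0,-C12]); T=np.c_[np.cross(y,z),y,z]
    p=np.array(lip)+Rs@(GRIP-LIP+np.array(off))
    return p,Ro.from_matrix(Rs@T).as_euler('xyz',degrees=True)
def line(lip,yaw,pitch,speed=.15,off=(0,0,0)):
    p,o=tool(lip,yaw,pitch,off); r.servo_line(list(p),list(o),speed)
E
python3 - <<'E'
from h import *
import h,pickle
a,b=pickle.load(open('s0.pkl','rb'))
for s,(x,y,w,h_) in((a,(205,122,90,125)),(b,(195,215,110,62))):
    f=cv2.medianBlur(s['frame'],3).astype(int)[y:y+h_,x:x+w]; m=((f[...,2]-f[...,0])<4).astype(np.uint8)
    m=cv2.morphologyEx(m,cv2.MORPH_OPEN,np.ones((2,2)))
    cs=cv2.findContours(m,cv2.RETR_EXTERNAL,2)[0]; c=max(cs,key=cv2.contourArea)+[x,y]
    hu=cv2.convexHull(c.astype(np.int32)); ap=cv2.approxPolyDP(hu,5,True)[:,0]
    q=plane(s,ap,.046); print(ap.tolist(),q[:,:2].round(3).tolist(),np.linalg.norm(np.diff(q,axis=0),axis=1).round(3))
print('col side',plane(b,[(292.4,174.4)],.08))
yaw=22; o=np.array([.530,.2757,0]); lip=o+Ro.from_euler('z',yaw,degrees=True).apply(LIP)
for sg in(1,-1):
    h.SG=sg; p,e=tool(lip,yaw,0); print(sg,p,e,r.inverse_kinematics(list(p),list(e)))
    p2,e2=tool([.67,.03,.01],10,-20); print(r.inverse_kinematics(list(p2),list(e2)))
    p2,e2=tool([.49,-.26,.08],10,50); print(r.inverse_kinematics(list(p2),list(e2)))
E
```

```text
[[262, 134], [278, 227], [235, 234], [219, 142]] [[0.726, -0.023], [0.461, -0.065], [0.444, 0.051], [0.705, 0.098]] [0.268 0.117 0.265]
[[209, 224], [292, 224], [299, 237], [296, 267], [274, 273], [206, 267]] [[0.728, -0.023], [0.478, -0.067], [0.448, -0.018], [0.437, 0.097], [0.495, 0.13], [0.689, 0.142]] [0.254 0.058 0.115 0.065 0.194]
col side [[ 0.51039739 -0.25663486  0.08      ]]
1 [0.48493886 0.25749412 0.1014    ] [168.   0. 112.] [ 24.76378748 -12.24563553 102.20498173  -0.58712452  78.05481728
   2.82500731]
[ -7.94109088 -26.11136309 119.9419055   11.36017814  55.96636326
 -21.76983895]
[-19.7191247   29.06917298  52.5665137  -23.50274997 130.06252654
 -39.85577865]
-1 [0.48493886 0.25749412 0.1014    ] [-168.    0.  -68.] None
None
[-19.7191247   29.06917298  52.5665137  -23.50274997 130.06252654
 140.14422135]
```

```bash
python3 - <<'E'
from h import *
import pickle
r.reach([.50,.02,.36],[180,0,100])
w=snap('wrist','w1.png'); pickle.dump(w,open('w1.pkl','wb')); print(r.sense()['clock'],-w['R'].T@w['t'])
E
```

```text
2.3667 [0.48836262 0.08882617 0.50308759]
```

View pics/w1.png

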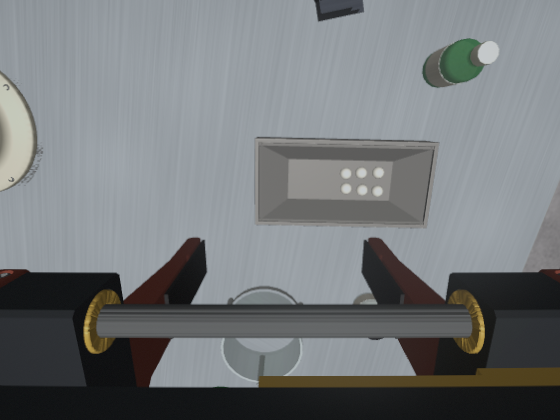

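Wrist view: outer rim corners near (257,138), (438,143), (430,228), (257,224); the lighter floor spans roughly columns 288–391, rows 159–199; balls at columns 346–379, rows 173–191.

```bash
python3 - <<'E'
from h import *
import pickle
w=pickle.load(open('w1.pkl','rb'))
q=plane(w,[(257,138),(438,143),(430,228),(257,224)],.046)[:,:2]; print(q.round(4).tolist(),np.linalg.norm(q-np.roll(q,-1,0),axis=1).round(3),q.mean(0))
g=cv2.GaussianBlur(cv2.cvtColor(w['frame'],cv2.COLOR_RGB2GRAY),(3,3),0).astype(float)
# floor edges: gradient extrema along columns/rows
up=[];lo=[];le=[];ri=[]
for c in range(296,338,4):
    d=np.diff(g[150:210,c-2:c+3].mean(1)); i=np.abs(d[3:20]).argmax()+3; j=np.abs(d[38:56]).argmax()+38
    up.append((c,150+i+.5)); lo.append((c,150+j+.5))
for y in range(166,194,3):
    d=np.diff(g[y-1:y+2,270:410].mean(0)); i=np.abs(d[8:30]).argmax()+8; j=np.abs(d[116:132]).argmax()+116
    le.append((270+i+.5,y)); ri.append((270+j+.5,y))
for n,e in(('up',up),('lo',lo),('le',le),('ri',ri)):
    P=plane(w,e,.006)[:,:2]; print(n,[tuple(np.round(x,1)) for x in e][::3]); v=cv2.fitLine(P.astype(np.float32),cv2.DIST_HUBER,0,.01,.01).ravel(); print('  dir',np.degrees(np.arctan2(v[1],v[0])),'pt',v[2:])
f=w['frame']; m=np.zeros(g.shape,np.uint8); m[160:200,330:392]=(f[160:200,330:392].min(2)>185)
n,l,st,ce=cv2.connectedComponentsWithStats(m); print(st[1:,4]); print(plane(w,ce[1:],.015)[:,:2].round(4).tolist())
E
```

```text
[[0.4542, 0.0611], [0.711, 0.0994], [0.7374, -0.0267], [0.4736, -0.0664]] [0.26  0.129 0.267 0.129] [0.59404696 0.01684674]
up [(np.float64(296.0), np.float64(158.5)), (np.float64(308.0), np.float64(158.5)), (np.float64(320.0), np.float64(159.5)), (np.float64(332.0), np.float64(159.5))]
  dir 8.210631 pt [0.54654163 0.04236424]
lo [(np.float64(296.0), np.float64(198.5)), (np.float64(308.0), np.float64(198.5)), (np.float64(320.0), np.float64(198.5)), (np.float64(332.0), np.float64(199.5))]
  dir 9.170013 pt [ 0.55735075 -0.02080381]
le [(np.float64(287.5), np.float64(166.0)), (np.float64(287.5), np.float64(175.0)), (np.float64(287.5), np.float64(184.0)), (np.float64(287.5), np.float64(193.0))]
  dir -79.86032 pt [0.5092395  0.00263351]
ri [(np.float64(391.5), np.float64(166.0)), (np.float64(390.5), np.float64(175.0)), (np.float64(389.5), np.float64(184.0)), (np.float64(389.5), np.float64(193.0))]
  dir -80.08512 pt [0.6720738  0.03132249]
[52 51 50 49 50 47]
[[0.6211, 0.0353], [0.6478, 0.0403], [0.5977, 0.03], [0.6034, 0.0064], [0.6291, 0.0085], [0.6536, 0.0111]]
```

```bash
python3 - <<'E'
from h import *
yaw=22; o=np.array([.530,.2757,0]); lip=o+Ro.from_euler('z',yaw,degrees=True).apply(LIP)
p,e=tool(lip,yaw,0); z=Ro.from_euler('xyz',e,degrees=True).as_matrix()[:,2]
r.reach(list(p-.095*z),list(e))
r.servo_line(list(p),None,.12); f0=np.array(r.sense()['contact_force'])
r.grab(50); s=r.sense(); print(s['clock'],s['opening'],s['gripper_force'],np.array(s['contact_force'])-f0,s['tcp_pos'],p)
snap('side','g1.png')
r.servo_line(list(p+[0,0,.07]),None,.12)
s=r.sense(); print(s['clock'],s['opening'],np.array(s['contact_force'])-f0,s['torque'])
a=snap('side'); b=snap('top')
im=np.hstack([cv2.resize(a['frame'][240:350,215:305,::-1],None,fx=4,fy=4),cv2.resize(b['frame'][165:265,110:200,::-1],(360,440))]); cv2.imwrite('pics/g2.png',im)
E
```

```text
5.5833 0.010450487646518692 49.96206879615784 [ 0.78589653 -0.08249955  1.19899831] [0.48523849 0.25760535 0.10174364] [0.48493886 0.25749412 0.1014    ]
6.3667 0.00984024964080635 [-0.27747336  0.8308575  -2.06816818] [-0.14314222  0.1187873   0.00591621]
```

View pics/g2.png

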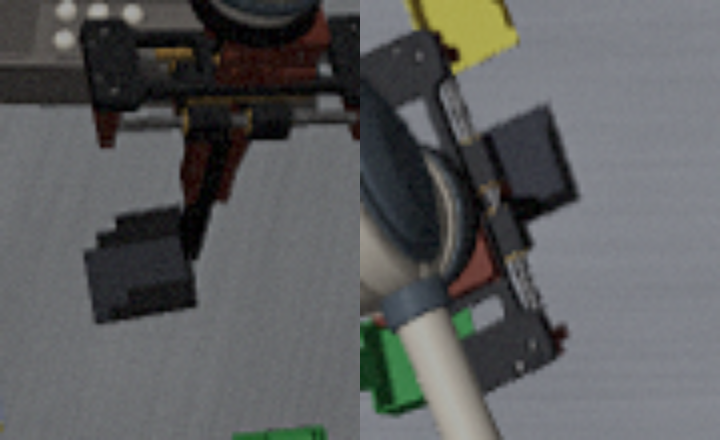

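```bash
cat >> h.py <<'E'
TC=np.array([.5905,.0165,0]); TY=9.2
def tw(x,y,z): return TC+Ro.from_euler('z',TY,degrees=True).apply([x,y,0])+[0,0,z]
E
python3 - <<'E'
from h import *
a=snap('side');b=snap('top')
yaw=22; o=np.array([.530,.2757,.07]); R=Ro.from_euler('z',yaw,degrees=True)
pr=o+R.apply([[.033,.029,0],[.033,-.029,0]])
print('pred',pr.round(4).tolist(),'px side',proj(a,pr).round(1).tolist(),'top',proj(b,pr).round(1).tolist())
print('side meas',plane(a,[(239.25,320.5),(236.25,303)],.07).round(4).tolist())
# transport
line(tw(-.012,0,.085),TY,3,.25); 
line(tw(-.012,0,.022),TY,3,.12)
r.wait(.2); s=r.sense(); f0=np.array(s['contact_force']); print(s['clock'],f0)
z=.022
while z>.002:
    z-=.0015; line(tw(-.012,0,z),TY,3,.03); df=np.array(r.sense()['contact_force'])-f0
    if np.linalg.norm(df)>3: break
print('z',z,df,r.sense()['clock'])
line(tw(-.012,0,z+.001),TY,3,.03); print(np.array(r.sense()['contact_force'])-f0,r.sense()['clock'])
open('z.txt','w').write(str(z+.001))
a=snap('side');b=snap('top')
cv2.imwrite('pics/s1.png',np.hstack([cv2.resize(a['frame'][205:295,190:310,::-1],(480,360)),cv2.resize(b['frame'][125:245,210:290,::-1],(320,480))[:360]]))
E
```

```text
pred [[0.5497, 0.315, 0.07], [0.5715, 0.2612, 0.07]] px side [[238.0, 320.5], [235.0, 302.1]] top [[137.0, 195.5], [156.9, 187.2]]
side meas [[0.5467, 0.3143, 0.07], [0.5675, 0.2634, 0.07]]
8.6167 [ 0.33968143 -0.57390394 -2.27428726]
z 0.005499999999999996 [-0.86422431  0.21901377  4.1320714 ] 11.3667
[-1.82135814  0.94123344  2.2145686 ] 11.6167
```

View pics/s1.png

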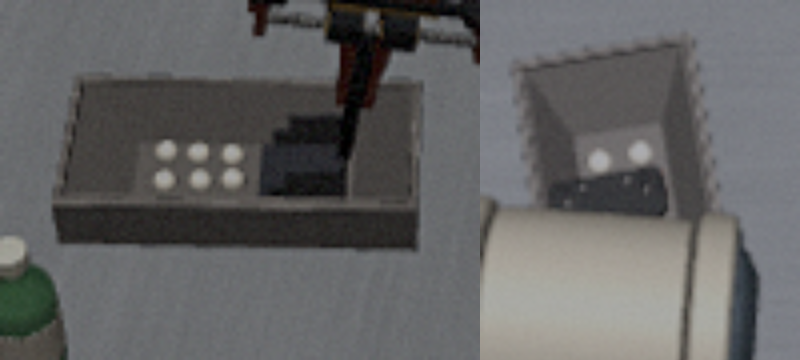

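```bash
python3 - <<'E'
from h import *
f0=np.array([.34,-.57,-2.27]); z=.0066
def F(): return (np.array(r.sense()['contact_force'])-f0).round(1).tolist()
line(tw(0,0,z),TY,3,.05); print(F())
line(tw(.03,0,z),TY,3,.07); print(F())
line(tw(.055,0,z),TY,3,.05); print(F())
for x in(.065,.072,.078): line(tw(x,0,z),TY,3,.04); print(x,F())
a=snap('side')
for t in np.linspace(0,1,5)[1:]:
    line(tw(.078+.024*t,0,z+.028*t),TY,3-21*t,.06); print(t,F())
b=snap('side'); print(r.sense()['clock'])
cv2.imwrite('pics/s2.png',np.hstack([cv2.resize(s['frame'][190:280,195:295,::-1],(400,360)) for s in(a,b)]))
E
```

```text
[-0.3, 0.7, 0.7]
[-0.2, 0.9, 0.7]
[-0.0, 0.6, 0.2]
0.065 [-1.0, -0.5, 0.9]
0.072 [-0.2, 0.0, -0.4]
0.078 [-1.4, 0.7, -0.0]
0.25 [-0.9, -0.3, 0.8]
0.5 [-0.8, 0.5, -0.0]
0.75 [0.5, 1.1, 0.8]
1.0 [-1.6, 0.7, 0.1]
15.4583
```

View pics/s2.png

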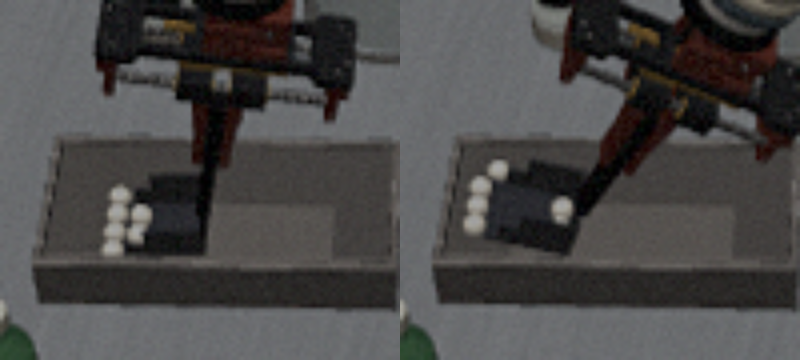

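The first frame shows four balls in a row at the lip and two more just behind them. In the second, four balls sit wedged between lip and slope at about (485,195) and at least one is in the bowl. A gap of about 9 mm to the slope remains, so I'll close it gently to roll them over the lip.

```bash
python3 - <<'E'
from h import *
f0=np.array([.34,-.57,-2.27])
def F(): return (np.array(r.sense()['contact_force'])-f0).round(1).tolist()
for x,z in((.1045,.0346),(.107,.0346),(.1085,.0346)): line(tw(x,0,z),TY,-18,.03); print(x,F())
a=snap('side'); print(r.sense()['clock'])
line(tw(.1085,0,.0346),TY,-23,.05); b=snap('side'); t=snap('top')
cv2.imwrite('pics/s3.png',np.hstack([cv2.resize(s['frame'][200:280,200:280,::-1],(320,320),interpolation=2) for s in(a,b)]))
E
```

```text
0.1045 [-0.5, 1.1, -0.3]
0.107 [-1.4, -0.1, -0.6]
0.1085 [-0.5, -0.6, -0.2]
16.2583
```

View pics/s3.png

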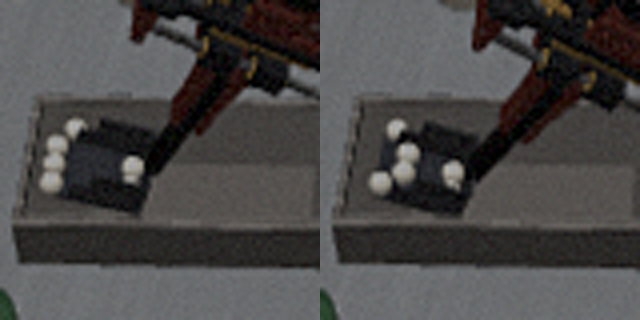

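The right frame shows two balls at the bowl's back (453,173), two rolling in (405,162), and two outer ones still on the slope at (397,130) and (380,182). Four balls are caught. I'll back off over the tray and check the ball positions numerically.

```bash
cat >> h.py <<'E'
def whites(s,box=(190,150,130,130),thr=140):
    x,y,w,h=box; f=s['frame'][y:y+h,x:x+w].astype(int); m=((f.min(2)>thr)).astype(np.uint8)
    n,l,st,ce=cv2.connectedComponentsWithStats(m); return [(tuple((c+[x,y]).round(1)),int(q[4])) for c,q in zip(ce[1:],st[1:]) if q[4]>3]
E
python3 - <<'E'
from h import *
r.wait(.3)
def rep(lip,p,tag):
    a=snap('side',tag); print(tag,r.sense()['clock'])
    Rs=Ro.from_euler('xyz',[0,p,TY],degrees=True).as_matrix()
    print(' whites',[tuple(map(float,w[0]))+(w[1],) for w in whites(a)])
    for n,P in(('floor',[[.033,.027,.002],[.033,-.027,.002],[-.033,-.027,.002],[-.033,.027,.002]]),):
        print(' ',n,proj(a,np.array(lip)+(np.array(P)-LIP)@Rs.T).round(1).tolist())
rep(tw(.1085,0,.0346),-23,'q1.png')
L=tw(.098,0,.048); line(L,TY,-23,.06); rep(L,-23,'q2.png')
L=tw(.06,0,.07); line(L,TY,-20,.08); r.wait(.2); rep(L,-20,'q3.png')
E
```

```text
q1.png 17.0833
 whites [(218.1, 231.1, 8), (228.5, 237.5, 12), (232.2, 242.0, 10), (227.3, 242.9, 9), (192.3, 267.0, 36)]
  floor [[213.1, 247.7], [215.2, 234.3], [235.9, 240.2], [234.2, 253.6]]
q2.png 17.5667
 whites [(231.5, 234.2, 10), (235.6, 238.5, 11), (230.2, 239.4, 8), (192.2, 267.0, 34)]
  floor [[216.1, 244.7], [218.2, 231.3], [239.0, 237.3], [237.4, 250.7]]
q3.png 18.525
 whites [(244.4, 229.5, 10), (248.2, 233.8, 11), (243.0, 234.5, 6), (238.0, 245.0, 9), (192.2, 267.0, 34)]
  floor [[228.4, 239.8], [230.2, 226.3], [251.4, 231.8], [250.1, 245.2]]
```

```bash
python3 - <<'E'
from h import *
line(tw(.04,0,.12),TY,-18,.12)
line([.47,-.10,.13],TY,-18,.2); r.wait(.2)
a=snap('side','q4.png');b=snap('top','q5.png');print(r.sense()['clock'])
P=proj(a,[tw(x,y,.006) for x,y in((-.08,.06),(.08,.06),(.08,-.06),(-.08,-.06))]); print('tray side',P.round(0).tolist(), [w for w in whites(a,(200,215,105,60),115)])
P=proj(b,[tw(x,y,.006) for x,y in((-.08,.06),(.08,.06),(.08,-.06),(-.08,-.06))]); print('tray top',P.round(0).tolist(), [w for w in whites(b,(222,135,50,92),125)])
Rs=Ro.from_euler('xyz',[0,-18,TY],degrees=True).as_matrix()
for s in(a,b):
    q=proj(s,np.array([.47,-.10,.13])+(np.array([[.033,.027,.002],[.033,-.027,.002],[-.033,-.027,.002],[-.033,.027,.002]])-LIP)@Rs.T); x,y=q.min(0).astype(int)-12; w,h=np.ptp(q,axis=0).astype(int)+24
    print(q.round(0).tolist(),whites(s,(x,y,w,h),130))
cv2.imwrite('pics/v.png',np.hstack([cv2.resize(a['frame'][170:280,200:320,::-1],(400,366)),cv2.resize(b['frame'][120:240,215:345,::-1],(397,366))]))
E
```

```text
Traceback (most recent call last):
  File "h.py", line 27, in line
    p,o=tool(lip,yaw,pitch,off); r.servo_line(list(p),list(o),speed)
                                 ~~~~~~~~~~~~^^^^^^^^^^^^^^^^^^^^^^^
station.IKError: the arm cannot follow that straight line within its joint ranges
```

```bash
python3 - <<'E'
from h import *
C=np.array([.510,-.259])
for yaw in(-27,-15,0):
    d=np.array([np.cos(np.radians(yaw)),np.sin(np.radians(yaw))])
    for back,z,p in((.02,.115,-18),(.02,.1,0),(.02,.078,25),(.02,.075,50)):
        P,e=tool([*(C-back*d),z],yaw,p); q=r.inverse_kinematics(list(P),list(e)); print(yaw,p,P.round(3),None if q is None else np.round(q))
L=[.56,-.10,.13];Y=-10
line(L,Y,-18,.15); r.wait(.2)
a=snap('side','q4.png');b=snap('top','q5.png');print(r.sense()['clock'])
print([w for w in whites(a,(200,215,105,60),115)])
print([w for w in whites(b,(222,135,50,92),125)])
Rs=Ro.from_euler('xyz',[0,-18,Y],degrees=True).as_matrix()
for s in(a,b):
    q=proj(s,np.array(L)+(np.array([[.033,.027,.002],[.033,-.027,.002],[-.033,-.027,.002],[-.033,.027,.002]])-LIP)@Rs.T); x,y=q.min(0).astype(int)-12; w,h=np.ptp(q,axis=0).astype(int)+24
    print(q.round(0).tolist(),whites(s,(x,y,w,h),130))
cv2.imwrite('pics/v.png',np.hstack([cv2.resize(a['frame'][170:280,200:320,::-1],(400,366)),cv2.resize(b['frame'][120:240,215:345,::-1],(397,366))]))
E
```

```text
-27 -18 [ 0.395 -0.2    0.186] None
-27 0 [ 0.419 -0.213  0.201] [-32. -26. 103.   1.  91.  -5.]
-27 25 [ 0.464 -0.236  0.204] [-30.   4.  76.  -1. 113.  -3.]
-27 50 [ 0.515 -0.261  0.203] [-29.  35.  45.  -2. 138.  -4.]
-15 -18 [ 0.385 -0.226  0.186] [-46. -48. 121.  15.  80. -30.]
-15 0 [ 0.412 -0.233  0.201] [-37. -26. 103.   4.  92. -21.]
-15 25 [ 0.461 -0.246  0.204] [-30.   4.  76.  -4. 112. -16.]
-15 50 [ 0.515 -0.26   0.203] [-26.  34.  46. -10. 137. -16.]
0 -18 [ 0.381 -0.259  0.186] [-56. -38. 116.  25.  85. -54.]
0 0 [ 0.408 -0.259  0.201] [-42. -22. 100.   8.  93. -41.]
0 25 [ 0.459 -0.259  0.204] [-29.   4.  77.  -7. 111. -31.]
0 50 [ 0.515 -0.259  0.203] [-22.  32.  49. -19. 133. -31.]
20.3417
[((np.float64(238.2), np.float64(244.9)), 17)]
[((np.float64(224.7), np.float64(136.3)), 7), ((np.float64(229.9), np.float64(136.1)), 8), ((np.float64(270.2), np.float64(151.2)), 4), ((np.float64(246.8), np.float64(170.8)), 26), ((np.float64(270.5), np.float64(180.5)), 4), ((np.float64(222.5), np.float64(185.4)), 11), ((np.float64(222.5), np.float64(191.5)), 4), ((np.float64(223.3), np.float64(198.2)), 19), ((np.float64(223.8), np.float64(204.6)), 13), ((np.float64(224.7), np.float64(217.8)), 64)]
[[264.0, 199.0], [271.0, 187.0], [290.0, 197.0], [284.0, 209.0]] [((np.float64(282.5), np.float64(193.0)), 12), ((np.float64(279.5), np.float64(197.0)), 10), ((np.float64(284.7), np.float64(197.6)), 15)]
[[280.0, 182.0], [301.0, 185.0], [297.0, 211.0], [276.0, 208.0]] [((np.float64(275.2), np.float64(190.0)), 4), ((np.float64(280.8), np.float64(193.4)), 27)]
```

View pics/v.png

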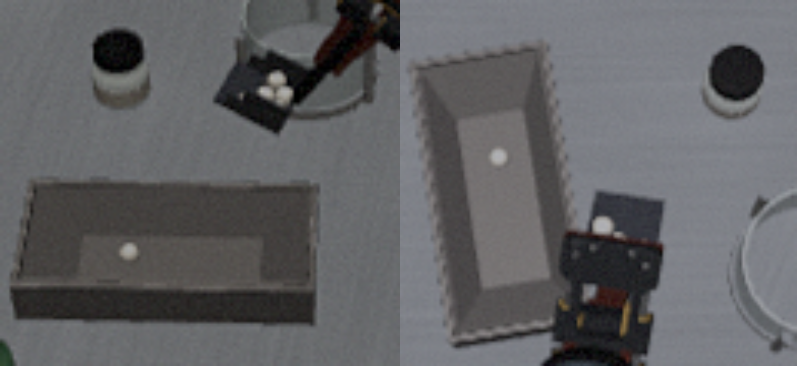

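Only one ball is left in the tray, at (129,251) in the left half and (498,156) in the right. The scoop holds the other five, with several visible around (275,90), and none are on the bench. Next is the pour.

```bash
python3 - <<'E'
from h import *
C=np.array([.510,-.259]);Y=-15
d=np.array([np.cos(np.radians(Y)),np.sin(np.radians(Y))])
P=lambda z:[*(C-.028*d),z]
line([.54,-.15,.13],Y,-9,.12)
line(P(.125),Y,-8,.12)
line(P(.10),Y,2,.06)
for z,p in((.092,10),(.088,16),(.086,22),(.082,32),(.078,45),(.078,55)):
    line(P(z),Y,p,.04); r.wait(.1)
r.wait(.4)
a=snap('side','p1.png');b=snap('top','p2.png');print(r.sense()['clock'])
line(P(.10),Y,10,.15); line(P(.14),Y,0,.2)
a=snap('side','p3.png');b=snap('top','p4.png');print(r.sense()['clock'])
print(whites(a,(255,150,80,70),135),whites(b,(310,165,85,85),150))
c=proj(a,[[.51,-.259,.025]]);print(c,proj(b,[[.51,-.259,.025]]))
E
```

```text
27.3583
28.9
[((np.float64(291.3), np.float64(175.6)), 7), ((np.float64(293.5), np.float64(179.0)), 8), ((np.float64(291.0), np.float64(183.3)), 7)] [((np.float64(335.6), np.float64(194.8)), 19), ((np.float64(374.1), np.float64(197.0)), 7), ((np.float64(341.4), np.float64(205.9)), 20), ((np.float64(328.2), np.float64(210.5)), 4), ((np.float64(361.5), np.float64(240.5)), 218), ((np.float64(377.5), np.float64(245.7)), 125)]
[[292.6331134  186.43593762]] [[348.16913625 209.13982407]]
```

```bash
python3 - <<'E'
from h import *
line([.54,-.05,.14],0,0,.2)
a=snap('side','e1.png');b=snap('top','e2.png');print(r.sense()['clock'])
def inplane(s,ws,z): 
    for w in ws: print('  ',tuple(map(float,w[0])),w[1],plane(s,[w[0]],z)[0].round(3))
C=np.array([.51,-.259])
ws=whites(a,(255,145,80,75),125); print('col side'); inplane(a,ws,.025)
ws=whites(b,(320,175,65,65),145); print('col top'); inplane(b,ws,.025)
ws=whites(a,(200,215,105,60),115); print('tray side'); inplane(a,ws,.015)
q=proj(a,[[.54,-.05,.142],[.474,-.05,.142]]); print('scoop',q, whites(a,tuple(q.min(0).astype(int)-12)+(50,35),125))
E
```

```text
30.0917
col side
   (291.4, 176.7) 11 [ 0.523 -0.307  0.025]
   (290.2, 183.5) 10 [ 0.521 -0.272  0.025]
col top
   (371.4, 193.0) 17 [ 0.554 -0.326  0.025]
   (329.8, 194.0) 5 [ 0.554 -0.21   0.025]
   (335.5, 194.7) 21 [ 0.551 -0.226  0.025]
   (327.0, 203.5) 4 [ 0.527 -0.201  0.025]
   (366.8, 204.2) 20 [ 0.523 -0.311  0.025]
   (341.4, 205.9) 20 [ 0.519 -0.241  0.025]
   (352.1, 206.1) 22 [ 0.518 -0.27   0.025]
   (361.0, 207.9) 22 [ 0.513 -0.295  0.025]
   (374.0, 213.9) 18 [ 0.495 -0.33   0.025]
   (328.4, 211.0) 5 [ 0.506 -0.204  0.025]
   (357.5, 228.0) 4 [ 0.457 -0.282  0.025]
tray side
   (238.2, 244.9) 17 [0.628 0.018 0.015]
scoop [[270.14957773 202.65528517]
 [292.37779548 205.39113186]] []
```

All five balls are in the column (distances 14–53 mm from its axis), and the scoop is empty. Now I'll stand the scoop back where it was.

```bash
python3 - <<'E'
from h import *
yaw=22; o=np.array([.530,.2757,0]); lip=o+Ro.from_euler('z',yaw,degrees=True).apply(LIP)
line([.53,.12,.13],12,0,.2); line(lip+[0,0,.1],yaw,0,.2); line(lip+[0,0,.012],yaw,0,.12)
r.wait(.2); f0=np.array(r.sense()['contact_force']); z=.012
while z>-.003:
    z-=.001; line(lip+[0,0,z],yaw,0,.03); df=np.array(r.sense()['contact_force'])-f0
    if df[2]>3: break
print(z,df,r.sense()['clock'])
r.let_go(); r.wait(.3)
p,e=tool(lip,yaw,0); u=-Ro.from_euler('xyz',e,degrees=True).as_matrix()[:,2]
s=r.sense(); r.servo_line(list(np.array(s['tcp_pos'])+.12*u),None,.1)
r.servo_line([.42,.12,.30],None,.25); r.wait(.3)
a=snap('side','f1.png');b=snap('top','f2.png');print(r.sense()['clock'])
o0=cv2.imread('pics/side0.png')[275:340,225:285];o1=cv2.imread('pics/f1.png')[275:340,225:285]
for n,i in(('before',o0),('after',o1)):
    m=(i.max(2)<75).astype(np.uint8);k,l,st,ce=cv2.connectedComponentsWithStats(m);j=1+st[1:,4].argmax();print(n,st[j],ce[j])
for n,(x,y,w,h_) in dict(bottle=(180,255,35,50),jar=(222,172,28,34),filt=(350,155,25,20)).items():
    d=cv2.absdiff(cv2.imread('pics/side0.png'),cv2.imread('pics/f1.png'))[y:y+h_,x:x+w]; print(n,d.mean(),d.max())
print(whites(b,(320,175,65,65),145)[:12], whites(a,(200,215,105,60),115))
E
```

```text
-0.0010000000000000035 [-2.50861384 -1.37885719  7.72020053] 36.3
40.3917
before [ 12  10  36  51 817] [29.41860465 41.18849449]
after [ 12   9  36  52 818] [30.04645477 41.10513447]
bottle 3.195809523809524 19
jar 3.38375350140056 25
filt 2.788 14
[((np.float64(371.3), np.float64(192.7)), 18), ((np.float64(329.8), np.float64(194.0)), 5), ((np.float64(335.6), np.float64(194.5)), 23), ((np.float64(366.6), np.float64(204.2)), 21), ((np.float64(327.0), np.float64(205.0)), 5), ((np.float64(341.5), np.float64(206.0)), 22), ((np.float64(352.1), np.float64(206.1)), 22), ((np.float64(361.0), np.float64(207.9)), 22), ((np.float64(372.7), np.float64(215.9)), 23), ((np.float64(328.4), np.float64(211.0)), 5), ((np.float64(333.8), np.float64(220.0)), 12), ((np.float64(342.5), np.float64(226.5)), 4)] [((np.float64(238.2), np.float64(244.9)), 17)]
```

The scoop is standing as it was at the start, the bystanders have not moved, five balls are in the column and one is in the tray.

```bash
python3 -c "
from station import r
print(r.hand_in())"
```

```text
the job is handed in; nothing more can be done
None
```

I handed the job in at about 40 s: five balls are in the glass column, one is left in the tray, the empty scoop stands upright where it started, and the bottle, jar and filter have not moved; no verdict was shown.

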